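Peel the top hatch cover off a clinging stack and present it over the hatch

TASK

Carry the open box of bolts, level and without spilling any, from the top of the stack of hatch covers to the middle of the black rubber mat, and let go of it there. Then take the top cover by its upright lug and peel it off, that corner first, because it sticks fast in the clips of the cover below: the covers underneath must stay lying in the stack. Bring it over the hatch opening of the lamp column and finish while still holding it there, still, roughly level and well clear above the column and touching nothing but the gripper, with its middle over the opening; leave everything else on the bench as it is.

Things in the scene. Friction and masses are not known exactly. Their poses are not given: they have to be found in the camera images.
- cover_top: top hatch cover: grey sheet tray upside down, rim 144 x 184 mm (x, y), 14 mm high, 0.12 kg; plate 130 x 170 x 4 mm, its upper face 14 mm above the origin; sides flare down to the rim. Origin: centre of the rim plane, z up. Rests on dimples on the next cover, whose four spring clips (on the long sides, 55 mm either way of the middle) each hold it down with about 1.1 N for the first 6 mm of lifting
- lug (a point): centre of the top of the upright lug on cover_top, at (42, 62, 42) mm in the cover's frame, near its +x +y corner. The lug: 12 mm thick, 26 mm long, 28 mm high above the plate; its length points along the line from the cover's centre to the lug, so it is gripped across its 12 mm, at right angles to that line. Axes as the cover's
- far_corner (a point): point on the plate's upper face of cover_top at the corner diagonally opposite the lug, at (-50, -70, 14) mm in the cover's frame, about which the cover swings when it is peeled
- cover_second: cover below the top one: same shape without lug, with the clips (166 mm over them in x); same frame, 10 mm lower; 0.34 kg. It lies loose on the fixed lowest cover, so the top cover pulled straight up or by a whole edge takes it along; peeled one corner first, the top cover comes off alone. Must stay in place
- bolt_box: open grey plastic box, 84 x 54 x 42 mm (x, y, z), walls 4 mm, 0.14 kg, with three loose bolts in it; stands on the plate of cover_top. Origin: centre of its underside. Grip it across the outside of the 84 mm long walls (54 mm, along its y)
- bolt0: a loose steel bolt in the box, 32 mm long, head 13 mm; origin near its middle
- bolt1: a second bolt like bolt0
- bolt2: a third bolt like bolt0
- mat: black rubber mat fixed on the bench, 120 x 150 mm, 3 mm thick; origin at the centre of its underside
- column: dark steel lamp column lying on the bench, fixed, 170 mm (x) by 460 mm (y), 90 mm high; origin: centre of its underside
- hatch (a point): centre of the hatch opening (100 x 150 mm, 20 mm deep) in the column's upper face, 90 mm above the bench, towards the column's -y end
- screwdriver: bystander: screwdriver lying on the bench
- wrench: bystander: wrench lying on the bench
- glue_jar: bystander: white jar, 52 mm across, 65 mm high
- clamp_block: bystander: aluminium block 50 x 30 x 30 mm with a stud on top, 50 mm high in all
- tape_roll: bystander: cardboard-brown roll of tape lying flat, 84 mm across, 24 mm high
- cup: bystander: small white cup, 64 mm across, 60 mm high
Not all that is in view belongs to the job. What is shaped like the bolt_box but blue is not meant. Of the things shaped like the mat, the black one is meant.

How it is judged:
By the outcome, as a careful person would: the job done as asked, in the order asked, and still so for the second after the job is handed in, while the arm keeps its last pose, push and grip.
It also fails if it takes over 67 s, if anything falls off the work surface, if the arm or the gripper's body presses on something with over 40 N, if the wrist force passes 120 N, or if a joint passes its speed limit or range.

ROBOT

A 6-joint arm with a two-finger parallel gripper is mounted at the origin on the work surface. World frame = base frame: x ahead of the robot, y to its left, z up, the work surface at z = 0. Lengths are in mm, angles in rad, forces in N, time in s.
With the tool pointing down it reaches from about 425 to 950 mm from the base axis. Payload 14.7 kg.
Tool frame: the origin (TCP) lies between the finger pads; the fingertips stand 11 mm ahead of it and the grasp point (between the pads) lies 8 mm behind it; z points along the fingers, y is the direction in which the jaws open and shut (so a half turn about z gives the same grasp; the last joint's range is limited). The gripper opens to 85 mm and grips with 20 to 120 N. Pads are 22 mm wide; open, the fingers measure 114 mm over their backs; the gripper's body (76 mm by 85 mm) begins 54 mm behind the grasp point. The pads swing forward as they close: fully open they stand 13 mm farther back than shut.
Start: joints at [1.293, 0.48, 1.596, -0, 1.065, -0.047], TCP at [148.667, 632.764, 242.297] pointing down, gripper open.
Joint ranges: [-2.75, 2.75], [-0.82, 2.05], [0.23, 2.67], [-1.56, 4.7], [0.09, 2.69], [-2.92, 2.92]. Speed limits (rad/s): [1.89, 1.89, 2.39, 3.01, 3.01, 3.01].

INTERFACE

Orientations are given as [roll, pitch, yaw] about the fixed x, y, z axes, in that order (R = Rz(yaw) Ry(pitch) Rx(roll)).
In Python, from cell import manip gives the robot as it stands. Calls block until the motion is done:
- manip.goto(position, orientation): joint-space move of the TCP to a pose.
- manip.line_to(position, frame=None, velocity=150): straight line of the TCP; frame=None keeps the orientation; velocity is the mean speed in mm/s.
- manip.goto_joints(angles): joint-space move.
- manip.grip(opening, f_grip=None): finger opening in mm; f_grip is the grip in N (None keeps the last); returns when the fingers have stopped.
- manip.pause(seconds).
- manip.ik(position, orientation): joint angles nearest the present ones, or None.
- manip.get_state(): the state.
- manip.grab_frame(name): name is "scene" or "top"; returns a dict with "img" (420x560x3 uint8, blue, green, red), "vfov" (degrees; the focal length in pixels is half the picture's height over the tangent of half this angle, whatever the lens; pixels are square), "cx", "cy" (the principal point, pixels), "origin" and "attitude" of the camera in the world. Camera axes: x right, y down, z forward; pixel columns grow to the right and rows downward; lengths in mm; the calibration is good to about 2 mm. A picture is of the moment at which its call begins. There is no depth.
A pose or a line that the arm cannot do raises manip.PlanningError and nothing moves.
- manip.job_done(): hands the job in, once; it reports no verdict.
The state is a dict: "t": time; "joint_positions": joint angles; "qvel": joint speeds; "effort": joint torques, N m; "ee_pos": TCP position; "ee_rot": TCP orientation; "force": force on the tool from outside, world axes, zero at the start; "torque": the same for the moment, N m; "width": finger opening in mm.
Only numpy, scipy, OpenCV 4.12 (cv2) and the standard library are available. Lean on these libraries where they do the work, as an engineer would, in place of code of your own. Each camera call takes 0.05 s, during which the arm holds its last target.

## Working session

There is one attempt and no reset: what is moved stays moved. The work goes in short steps, each a Python script; the robot and the scene stay as the last script left them, time stands still between calls to the robot, and variables do not carry over. Pictures are saved under pics/ and viewed, and the job is handed in when it is done.

```bash
mkdir -p pics; ls; python3 - <<'E'
from cell import manip
import cv2
for n in ("scene","top"):
    f=manip.grab_frame(n); cv2.imwrite(f"pics/{n}0.png",f["img"])
    print(n,f["vfov"],f["cx"],f["cy"],f["origin"],f["attitude"])
s=manip.get_state(); print(s)
E
```

```text
pics
scene 57.64213950979341 282.85413712661403 203.46166933132247 [1034.35674955 -449.63012006  758.03352585] [-2.33602971 -0.01317212  0.89867183]
top 54.333377667521795 280.7735987857037 215.56768905823057 [ 309.54158468   11.75432613 1234.44912572] [-3.00358163  0.00657115 -1.57938116]
{'t': 0.1, 'joint_positions': array([ 1.29338778e+00,  4.80773654e-01,  1.59683063e+00,  6.15742882e-06,
        1.06512054e+00, -4.65720475e-02]), 'qvel': array([-0.00153851, -0.00063527, -0.00209152,  0.00064211,  0.00091169,
       -0.0006948 ]), 'effort': array([ 1.24323618e-03, -9.52251291e+01, -4.31043470e+01, -9.07838012e-05,
        5.31740909e-03,  6.84654833e-05]), 'ee_pos': array([148.57129265, 632.40511018, 241.72626079]), 'ee_rot': array([-3.14046195e+00, -5.80863317e-05,  2.91075314e+00]), 'force': array([-0.15104732,  0.16403425,  0.34578209]), 'torque': array([-0.02295462,  0.04421503,  0.02013845]), 'width': 85.34636429826115}
```

View pics/scene0.png

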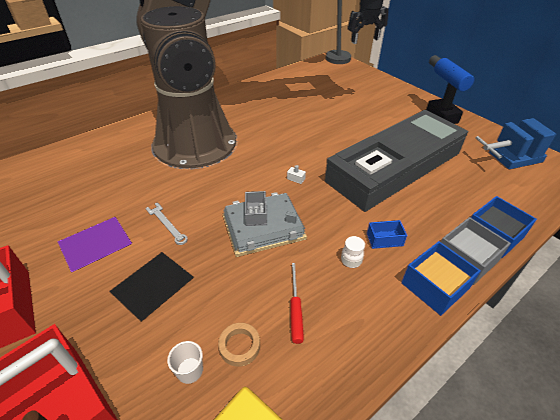

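View pics/top0.png

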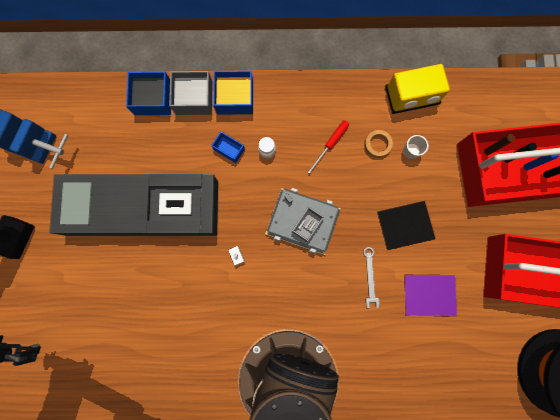

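The top view shows the stack near (303,220) with the lug at about (291,201). The black mat is near (406,225), the column near (133,205) and the hatch near (176,203). I'll zoom in on these.

```bash
cat > h.py <<'E'
import numpy as np, cv2
from scipy.spatial.transform import Rotation as R
def cam(f):
    fl=210/np.tan(np.radians(f["vfov"]/2)); return fl,R.from_euler('xyz',f["attitude"]).as_matrix(),np.array(f["origin"])
def px2w(f,u,v,z):
    fl,M,o=cam(f); d=M@np.array([(u-f["cx"])/fl,(v-f["cy"])/fl,1]); return o+d*(z-o[2])/d[2]
def w2px(f,p):
    fl,M,o=cam(f); c=(np.atleast_2d(p)-o)@M; return np.c_[f["cx"]+fl*c[:,0]/c[:,2],f["cy"]+fl*c[:,1]/c[:,2]]
def crop(f,x0,y0,w,h,s,name):
    cv2.imwrite(name,cv2.resize(f["img"][y0:y0+h,x0:x0+w],None,fx=s,fy=s,interpolation=cv2.INTER_CUBIC))
E
python3 - <<'E'
from cell import manip
from h import *
f=manip.grab_frame("top"); crop(f,255,175,100,75,8,"pics/t1.png"); crop(f,40,165,200,75,4,"pics/t2.png");crop(f,360,190,90,67,6,"pics/t3.png")
f=manip.grab_frame("scene"); crop(f,215,180,100,75,8,"pics/s1.png")
E
```

```text
(no output)
```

View pics/t1.png

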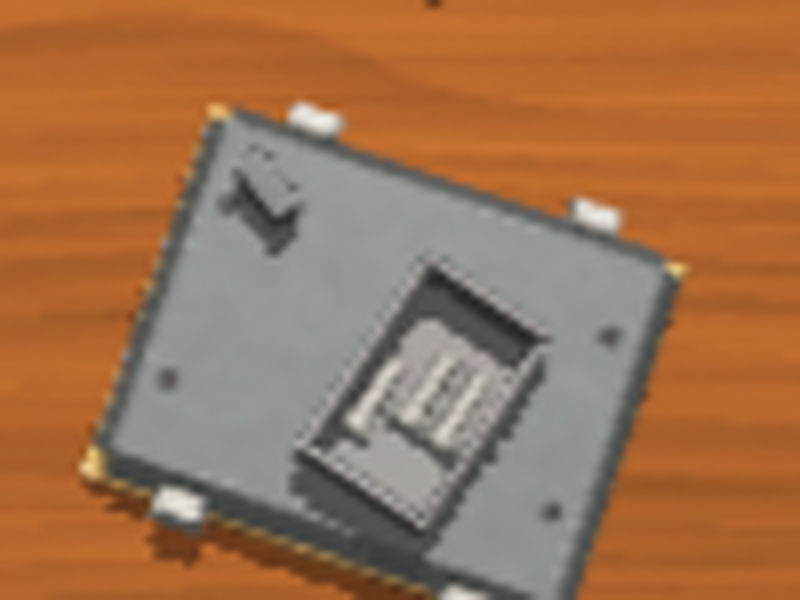

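View pics/t2.png

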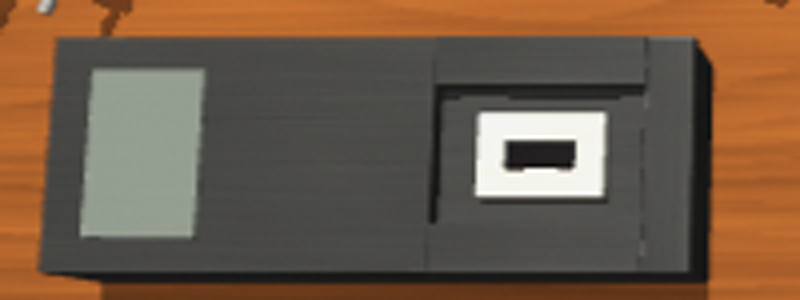

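View pics/t3.png

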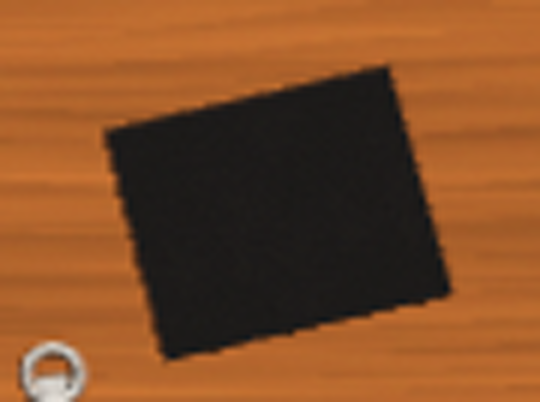

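View pics/s1.png

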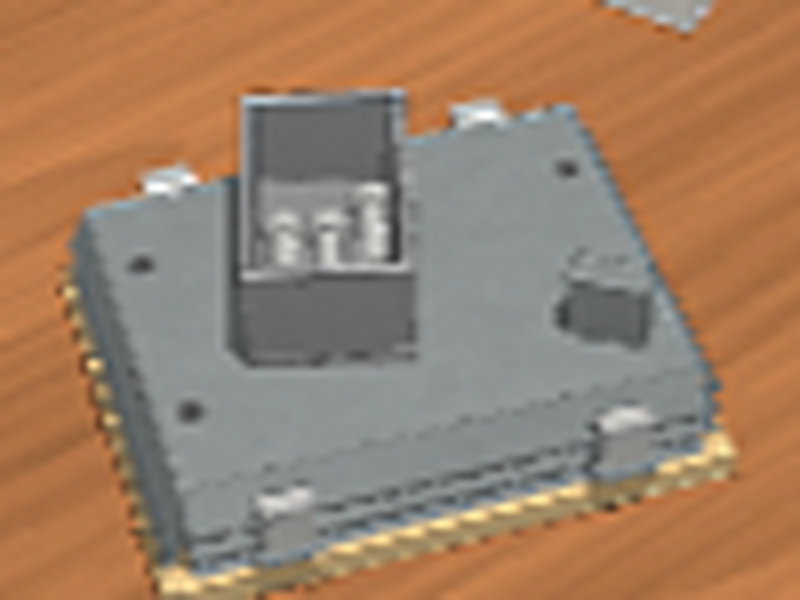

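```bash
cat >> h.py <<'E'
def T(p,q):
    x,y,z,a=p; c,s=np.cos(a),np.sin(a); q=np.atleast_2d(q).astype(float)
    return np.c_[x+c*q[:,0]-s*q[:,1],y+s*q[:,0]+c*q[:,1],z+q[:,2]]
def rect(a,b,z): return [[a,b,z],[a,-b,z],[-a,-b,z],[-a,b,z]]
def draw(f,img,p,qs,s,x0,y0,col):
    u=(w2px(f,T(p,qs))-[x0,y0]+.5)*s; cv2.polylines(img,[np.int32(u)],True,col,1)
def lugrect(z):
    d=np.array([42,62.])/np.hypot(42,62); n=np.array([-d[1],d[0]]); c=np.array([42,62.])
    return [[*(c+i*13*d+j*6*n),z] for i,j in((1,1),(1,-1),(-1,-1),(-1,1))]
E
cat > fit.py <<'E'
from cell import manip
from h import *
from scipy.optimize import least_squares
ft=manip.grab_frame("top"); fs=manip.grab_frame("scene")
t=lambda *a:[(255+u/8-.5+.0,175+v/8-.5) for u,v in a]
s=lambda *a:[(215+u/8-.5,180+v/8-.5) for u,v in a]
# cover plate corners ++,+-,-+ in top ; +-,++,--,-+ in scene
P=np.array([[65,85,14],[65,-85,14],[-65,85,14]]);ut=np.array(t((235,122),(662,262),(112,450)))
Q=np.array([[65,-85,14],[65,85,14],[-65,-85,14],[-65,85,14]]);us=np.array(s((187,490),(690,365),(88,210),(570,105)))
r=lambda p:np.r_[(w2px(ft,T(p,P))-ut).ravel(),(w2px(fs,T(p,Q))-us).ravel()]
o=least_squares(r,[540,0,30,-.33]);c=o.x;print("cover",c,np.round(r(c),1))
# box: top rim corners; bottom
B=np.array([[42,27,42],[42,-27,42],[-42,-27,42],[-42,27,42]]);bt=np.array(t((430,262),(547,340),(425,532),(300,450)))
# scene top rim: +x+y , +x-y, -x-y
Bs=np.array([[42,27,42],[42,-27,42],[-42,-27,42],[-42,27,42]]);bs=np.array(s((413,270),(238,275),(242,95),(405,95)))
zb=c[2]+14
rb=lambda p:np.r_[(w2px(ft,T([p[0],p[1],zb,p[2]],B))-bt).ravel(),(w2px(fs,T([p[0],p[1],zb,p[2]],Bs))-bs).ravel()]
o=least_squares(rb,[c[0],c[1],-.57]);b=[o.x[0],o.x[1],zb,o.x[2]];print("box",b,np.round(rb(o.x),1))
m=[px2w(ft,360+u/6-.5,190+v/6-.5,3)for u,v in((107,130),(388,67),(451,293),(165,360))]
print("mat",np.round(m,1),np.mean(m,0))
hh=[px2w(ft,40+u/4-.5,165+v/4-.5,90)for u,v in((435,85),(647,85),(647,270),(435,270),(57,38),(697,38),(692,271),(41,271))]
print("hatch/col",np.round(hh,1))
for f,x0,y0,n in((ft,255,175,"ot"),(fs,215,180,"os")):
    img=cv2.resize(f["img"][y0:y0+75,x0:x0+100],None,fx=8,fy=8,interpolation=cv2.INTER_CUBIC)
    draw(f,img,c,rect(65,85,14),8,x0,y0,(0,0,255));draw(f,img,c,rect(72,92,0),8,x0,y0,(0,255,255))
    draw(f,img,c,lugrect(42),8,x0,y0,(0,255,0));draw(f,img,c,lugrect(14),8,x0,y0,(255,255,0))
    draw(f,img,b,rect(42,27,42),8,x0,y0,(255,0,255));draw(f,img,b,rect(42,27,0),8,x0,y0,(255,0,0))
    cv2.imwrite(f"pics/{n}.png",img)
E
python3 fit.py
```

```text
cover [ 4.62508523e+02 -4.86251790e+01  3.13818733e+01 -3.41639941e-01] [-0.5 -0.1  0.9  0.9  0.4  0.2 -0.5  0.3  1.7 -0.1  0.   0.  -0.1 -0.1]
box [np.float64(444.94691281515117), np.float64(-59.0955554526667), np.float64(45.38187331322599), np.float64(-0.6073823158108033)] [ 0.2 -1.   1.5 -0.1  0.2  0.4 -0.1 -0.1  0.3 -0.4  0.3 -0.2  0.  -0.5
  0.2 -1.2]
mat [[ 491.4 -275.1    3. ]
 [ 522.3 -418.9    3. ]
 [ 407.1 -443.9    3. ]
 [ 374.9 -299.3    3. ]] [ 448.93073093 -359.27733137    3.        ]
hatch/col [[558.2 396.   90. ]
 [556.7 244.3  90. ]
 [424.  241.9  90. ]
 [425.4 391.2  90. ]
 [595.4 669.5  90. ]
 [590.7 209.   90. ]
 [423.  210.2  90. ]
 [427.3 669.4  90. ]]
```

View pics/ot.png

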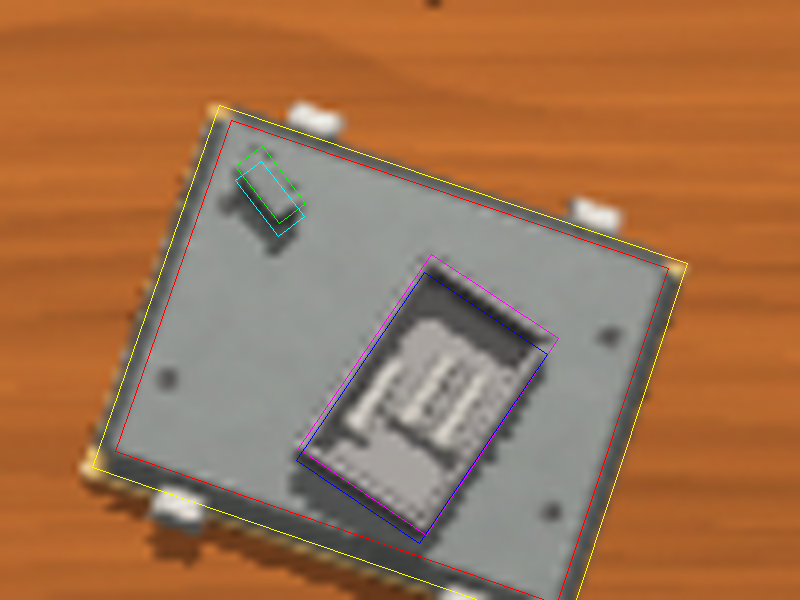

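View pics/os.png

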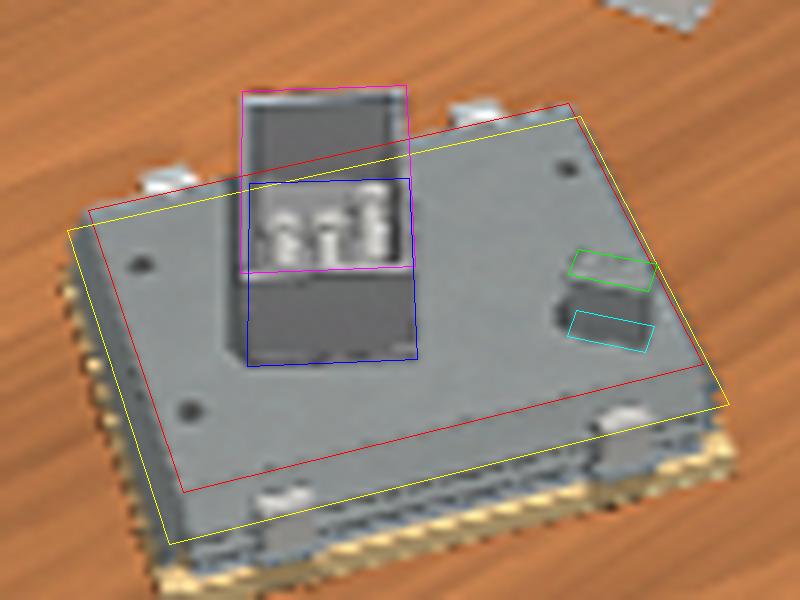

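The fit holds up in both views: cover centre about (462, -49), rim at z about 31, yaw -0.34; box yaw about -0.6. Next, the box.

```bash
python3 - <<'E'
from cell import manip
from h import *
import math
o=[math.pi,0,math.pi-0.60]
print(manip.ik([445,-59,62],o), manip.ik([449,-359.3,20],o))
manip.goto([445,-59,180],o); print(manip.get_state()["t"])
manip.line_to([445,-59,63],velocity=120)
s=manip.get_state();print(s["t"],s["ee_pos"],s["force"])
f=manip.grab_frame("scene"); crop(f,185,130,150,112,5,"pics/s2.png")
E
```

```text
[-1.99366044e-01  5.06384758e-01  2.19906484e+00 -4.44089210e-16
  4.36143059e-01 -1.17016237e+00] [-0.72759102  0.68297947  1.92679491  0.          0.53181827 -1.69838734]
2.9667
4.0917 [445.33105407 -59.0418624   63.43628308] [-1.19204107  0.18856245  0.44159258]
```

View pics/s2.png

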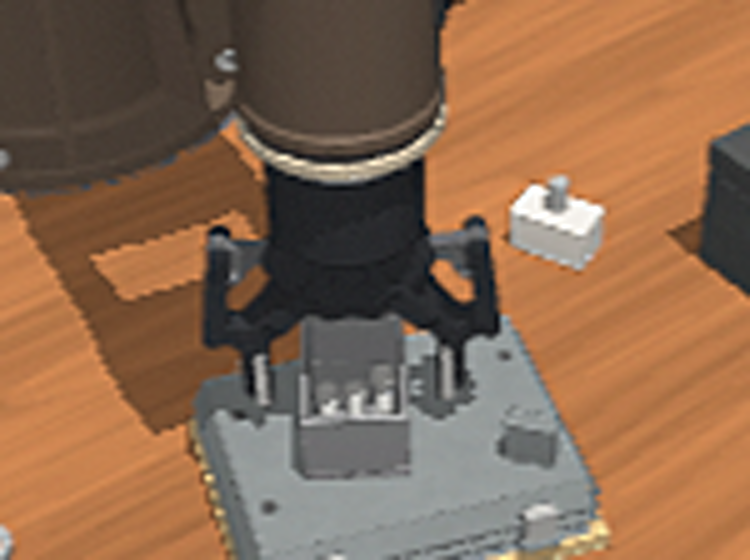

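The fingers straddle the box at about (355,420), with clear space on both sides. Closing and lifting.

```bash
python3 - <<'E'
from cell import manip
from h import *
manip.grip(45,f_grip=40)
s=manip.get_state();print(s["t"],s["width"],s["ee_pos"],s["force"])
manip.line_to([445,-59,73],velocity=50)
manip.line_to([445,-59,110],velocity=100)
manip.pause(.2)
s=manip.get_state();print(s["t"],s["width"],s["ee_pos"],s["force"])
f=manip.grab_frame("scene"); crop(f,185,130,150,112,5,"pics/s3.png")
E
```

```text
4.5333 53.40969910173227 [445.29118861 -59.04596473  63.52259156] [-1.63886598  0.28125446 10.41301394]
5.6 53.33692317505243 [444.58805616 -58.92170766 109.39474735] [ 0.37543457 -0.4057932  -2.43950411]
```

View pics/s3.png

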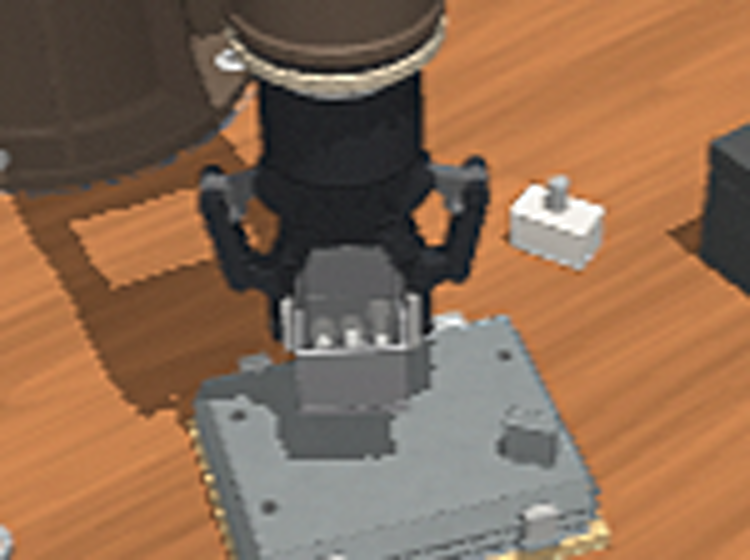

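```bash
python3 - <<'E'
from cell import manip
from h import *
manip.line_to([446,-150,120],velocity=110)
manip.line_to([449,-359,90],velocity=140)
manip.line_to([449,-359,25.5],velocity=70)
manip.pause(.2)
f0=manip.get_state()["force"][2]; print(f0)
z=25.5
while z>15:
    z-=1; manip.line_to([449,-359,z],velocity=20); 
    s=manip.get_state(); print(z,s["force"][2].round(2),s["ee_pos"][2].round(1))
    if s["force"][2]-f0>2.0: break
print(s["t"],s["width"],s["ee_pos"])
f=manip.grab_frame("top"); crop(f,355,170,110,82,6,"pics/t4.png")
f=manip.grab_frame("scene"); crop(f,85,210,150,112,5,"pics/s4.png")
E
```

```text
-1.8883555540850387
24.5 -1.83 24.5
23.5 -1.82 23.4
22.5 -2.58 22.4
21.5 -1.68 21.5
20.5 1.77 20.6
10.8167 53.44607321458175 [ 449.06725966 -359.09710954   20.61106736]
```

View pics/s4.png

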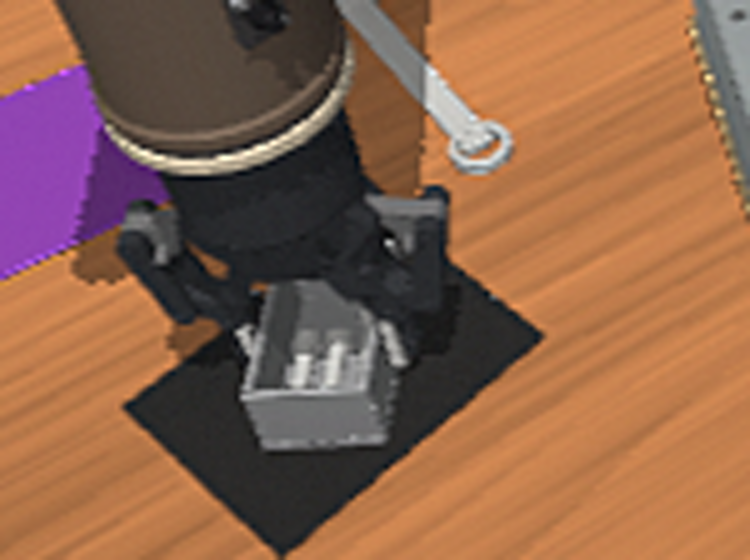

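View pics/t4.png

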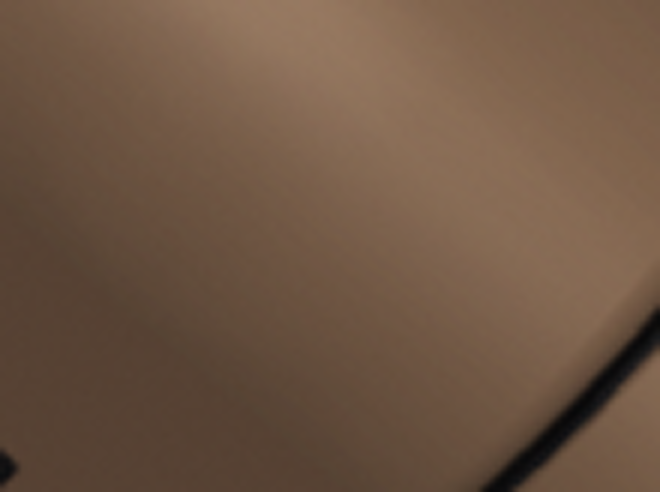

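The box has made contact at z = 20.6, which implies a plate height of 45.9 against the fitted 45.4. The scene view shows it on the black mat with the bolts inside. Releasing and backing off.

```bash
python3 - <<'E'
from cell import manip
from h import *
manip.grip(85)
manip.line_to([449,-359,120],velocity=110)
import math
manip.goto([522,-4,190],[math.pi,0,0.634])
s=manip.get_state();print(s["t"],s["ee_pos"],s["ee_rot"],s["joint_positions"])
f=manip.grab_frame("top"); cv2.imwrite("pics/t5.png",f["img"]); crop(f,355,170,110,82,6,"pics/t5b.png")
f=manip.grab_frame("scene"); crop(f,85,150,250,187,3.2,"pics/s5.png")
E
```

```text
14.6833 [521.99987162  -4.25712682 189.89194372] [-3.14153590e+00  1.40812171e-04  6.34214176e-01] [-6.61991555e-02  3.67795124e-01  1.94302839e+00 -6.41351445e-05
  8.30913380e-01  8.70426243e-01]
```

View pics/t5b.png

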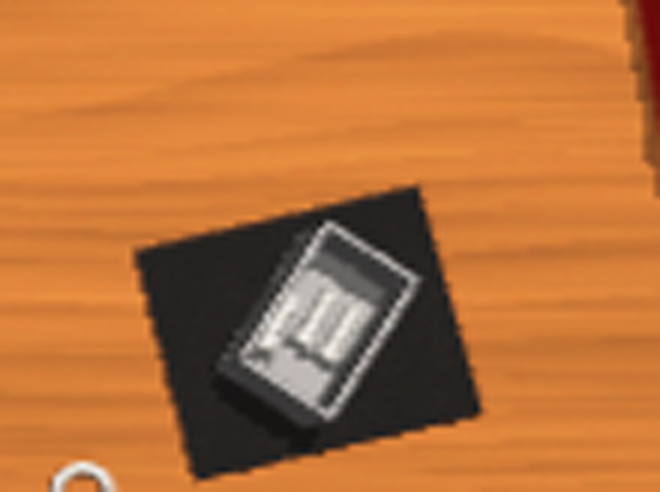

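View pics/s5.png

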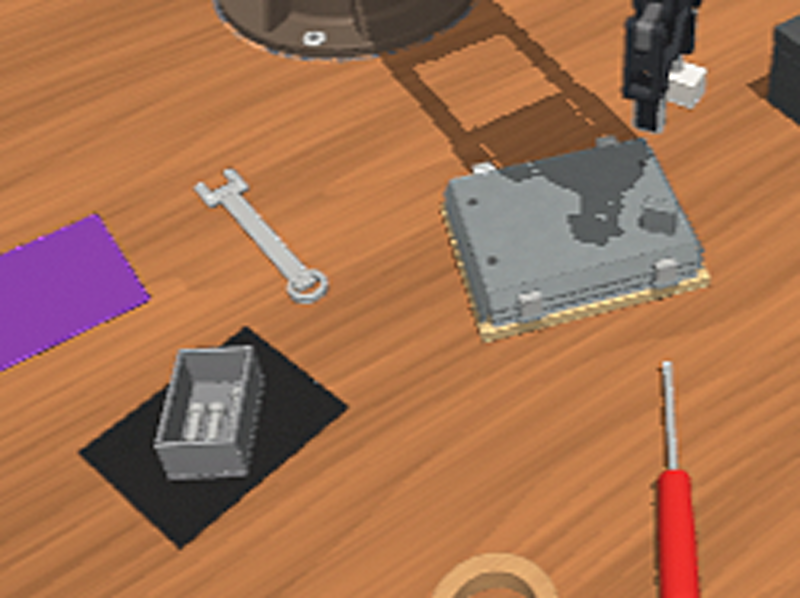

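Box and bolts sit upright on the mat. Before gripping, I'll check the box centre and refine the lug position.

```bash
python3 - <<'E'
from cell import manip
from h import *
ft=manip.grab_frame("top");fs=manip.grab_frame("scene")
print("box",px2w(ft,355+328/6-.5,170+319/6-.5,45))
c=[462.5,-48.6,31.7,-.342]; print(T(c,[[42,62,42],[-50,-70,14]]))
for f,x0,y0,n in((ft,270,185,"ot2"),(fs,255,185,"os2")):
    S=12;img=cv2.resize(f["img"][y0:y0+45,x0:x0+60],None,fx=S,fy=S,interpolation=cv2.INTER_CUBIC)
    raw=img.copy()
    draw(f,img,c,lugrect(42),S,x0,y0,(0,255,0));draw(f,img,c,lugrect(14),S,x0,y0,(255,255,0));draw(f,img,c,rect(65,85,14),S,x0,y0,(0,0,255))
    cv2.imwrite(f"pics/{n}.png",cv2.resize(np.vstack([raw,img]),None,fx=.55,fy=.55))
E
```

```text
box [ 450.31206315 -356.77377681   45.        ]
[[522.86066372  -4.27630121  73.7       ]
 [391.91967436 -97.77740978  45.7       ]]
```

View pics/ot2.png

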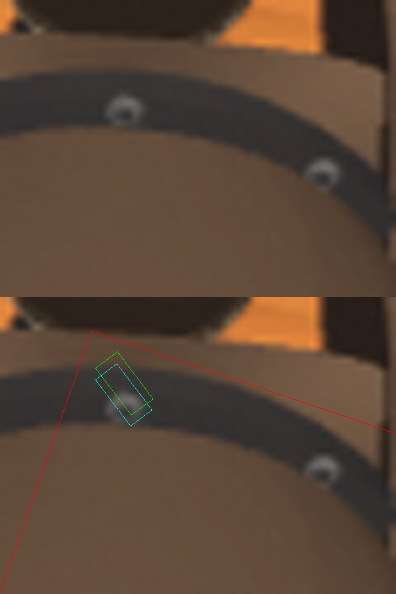

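View pics/os2.png

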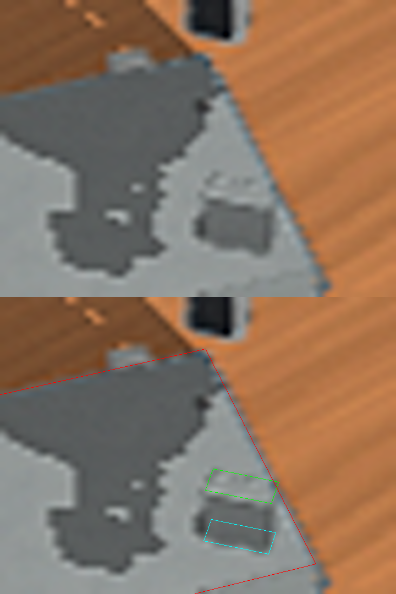

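The box is about 3 mm from the mat centre, which is fine. The lug model agrees with the picture to within 1–2 mm. I'll grip the lug gently first and read the forces.

```bash
python3 - <<'E'
from cell import manip
from h import *
manip.grip(50)
manip.line_to([522.9,-4.3,95],velocity=120)
manip.line_to([522.9,-4.3,62],velocity=60)
manip.pause(.2)
s=manip.get_state();print(s["t"],s["width"],s["ee_pos"],s["force"])
manip.grip(8,f_grip=20)
s=manip.get_state();print(s["t"],s["width"],s["ee_pos"],s["force"],s["torque"])
f=manip.grab_frame("scene"); crop(f,215,160,110,82,7,"pics/s6.png")
E
```

```text
17.1667 49.825302757176914 [523.11707974  -4.31857989  62.30670365] [0.01477062 0.81517254 0.49752308]
17.5917 11.67853351916229 [522.96914568  -4.29147668  62.15699917] [-1.25452732 -0.08278146  4.82659899] [ 0.04934882  0.14501526 -0.04379152]
```

View pics/s6.png

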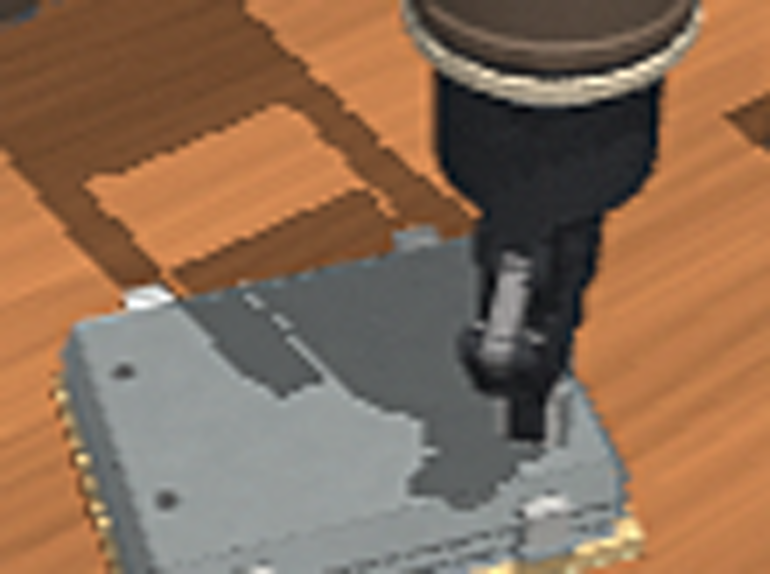

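Width is 11.7 mm, so it's on the lug, with almost no side load. Now a firm grip and the peel about far_corner.

```bash
cat > peel.py <<'E'
from h import *
import math
piv=np.array([391.9,-97.8,45.7]); p0=np.array([522.9,-4.3,62.]); 
d=p0[:2]-piv[:2]; a=math.atan2(d[1],d[0]); n=np.array([math.sin(a),-math.cos(a),0])
R0=R.from_euler('xyz',[math.pi,0,.634])
def pose(deg,lift=0):
    q=R.from_rotvec(n*math.radians(deg)); return piv+q.apply(p0-piv)+[0,0,lift],(q*R0).as_euler('xyz')
E
python3 - <<'E'
from cell import manip
from peel import *
print(a, [manip.ik(*pose(k)) is not None for k in (0,4,8,12)], pose(8))
manip.grip(8,f_grip=100)
def rep(k):
    s=manip.get_state(); print(k,round(s["t"],2),s["width"].round(2),s["ee_pos"].round(1),s["force"].round(1),s["torque"].round(2))
rep("g")
for k in (1,2,3,4,5,6,7):
    p,e=pose(k); manip.line_to(list(p),list(e),velocity=18); rep(k)
f=manip.grab_frame("scene"); crop(f,215,160,110,82,7,"pics/s7.png")
E
```

```text
0.6198883447923103 [True, True, True, True] (array([519.77866903,  -6.5278202 ,  84.24056565]), array([ 3.13960946, -0.13961235,  0.63413866]))Traceback (most recent call last):
  File "<stdin>", line 7, in <module>
  File "<stdin>", line 6, in rep
AttributeError: 'float' object has no attribute 'round'
```

```bash
python3 - <<'E'
from cell import manip
from peel import *
def rep(k):
    s=manip.get_state(); print(k,round(s["t"],2),round(s["width"],2),s["ee_pos"].round(1),s["force"].round(1),s["torque"].round(2))
rep("g")
for k in (1,2,3,4,5,6,7):
    p,e=pose(k); manip.line_to(list(p),list(e),velocity=18); rep(k)
f=manip.grab_frame("scene"); crop(f,215,160,110,82,7,"pics/s7.png")
E
```

```text
g 17.86 10.49 [523.   -4.3  62.3] [-1.7  0.5  9. ] [ 0.07  0.35 -0.04]
1 18.17 9.93 [522.6  -4.6  64.8] [-0.5  0.  -1.1] [-0.03  0.07 -0.04]
2 18.48 9.94 [522.2  -4.8  67.6] [ 0.3 -0.5 -1.9] [-0.17  0.24 -0.06]
3 18.78 9.92 [522.   -5.   70.4] [-0.7 -0.4 -2.3] [-0.13  0.36 -0.05]
4 19.09 10.03 [521.7  -5.3  73.3] [-0.5 -0.4 -1.4] [-0.16  0.3  -0.03]
5 19.4 9.91 [521.3  -5.6  76. ] [-0.6  0.1 -1.3] [-0.11  0.42  0.  ]
6 19.71 9.88 [520.8  -5.9  78.8] [-1.3 -0.5 -1. ] [-0.35  0.47  0.03]
7 20.02 9.98 [520.3  -6.2  81.5] [-1.7 -1.  -1.8] [-0.42  0.57  0.02]
```

View pics/s7.png

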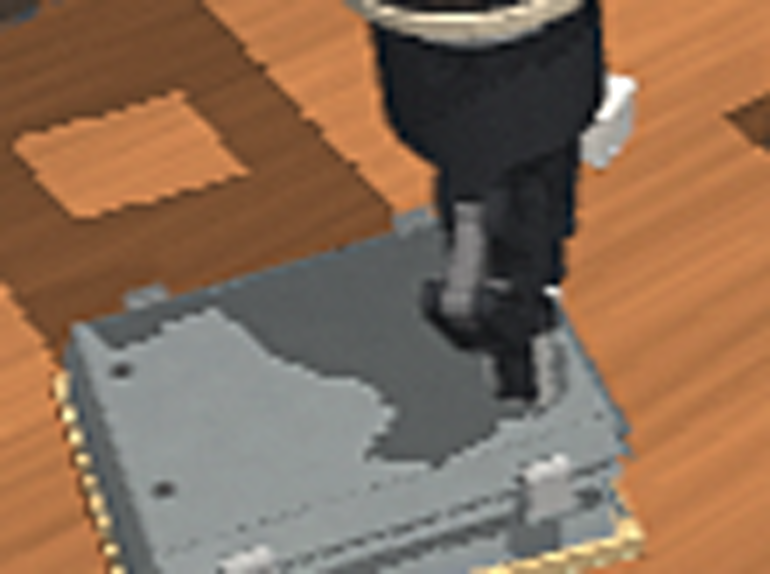

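The clip by the lug may have risen with the top cover. I need to compare before and after closely.

```bash
python3 - <<'E'
from h import *
a=cv2.imread("pics/s6.png");b=cv2.imread("pics/s7.png")
cv2.imwrite("pics/cmp.png",np.hstack([cv2.resize(a[330:574,370:700],None,fx=1.2,fy=1.6),cv2.resize(b[330:574,370:700],None,fx=1.2,fy=1.6)]))
E
```

```text
(no output)
```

View pics/cmp.png

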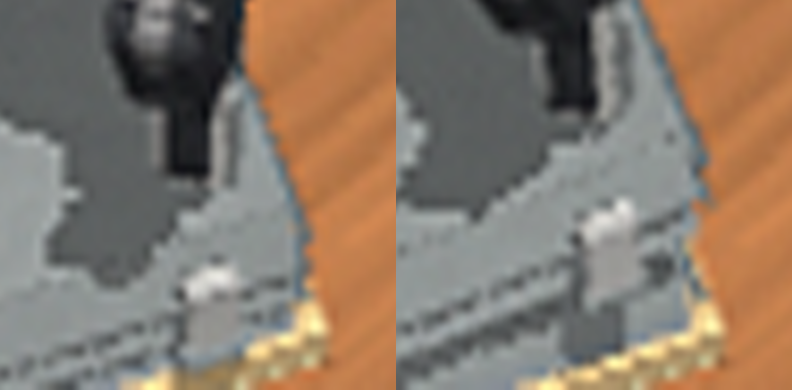

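```bash
python3 - <<'E'
from cell import manip
from peel import *
f=manip.grab_frame("scene"); print(manip.get_state()["t"])
c=[462.5,-48.6,31.7,-.342]
q=R.from_rotvec(n*math.radians(7))
x0,y0,S=250,205,10
base=cv2.resize(f["img"][y0:y0+50,x0:x0+75],None,fx=S,fy=S,interpolation=cv2.INTER_CUBIC)
cv2.imwrite("pics/z0.png",base)
img=base.copy()
def dr(pts,col,rot):
    w=T(c,pts)
    if rot: w=piv+q.apply(w-piv)
    u=(w2px(f,w)-[x0,y0]+.5)*S; cv2.polylines(img,[np.int32(u)],True,col,1)
def clip(cx,cy): return [[83,cy-6,cx],[83,cy+6,cx]]
dr(rect(65,85,14),(0,0,255),1);dr(rect(72,92,0),(0,255,255),1)
dr(rect(72,92,-10),(255,0,0),0);dr(rect(72,92,-10),(255,0,255),1)
cv2.imwrite("pics/z1.png",img)
E
```

```text
20.1167
```

View pics/z0.png

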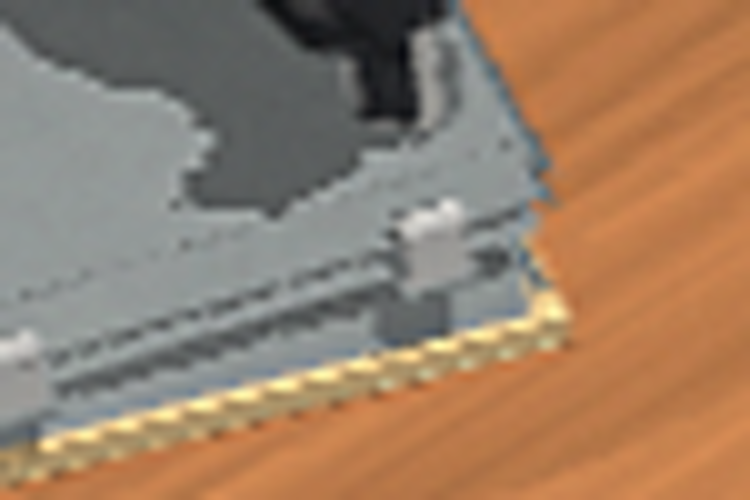

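View pics/z1.png

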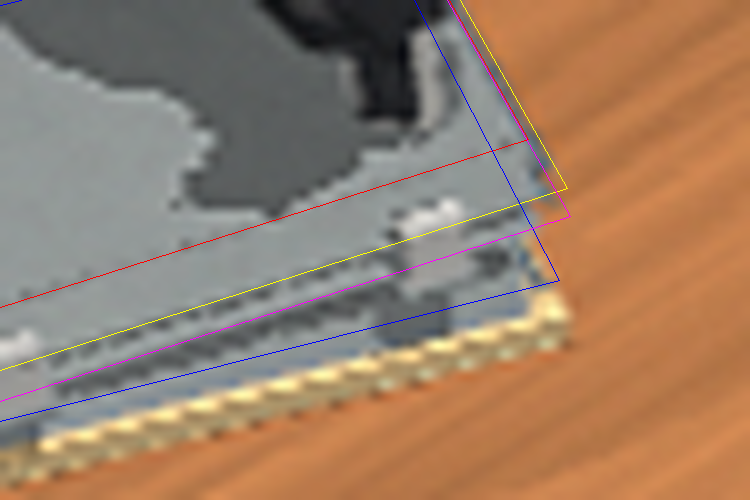

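The slow peel stretched the lug clip by about 6 mm, right at its release point, but the second cover tilted along. I'll lower it back so it reseats, check that, then peel again briskly so the second cover's inertia helps the clips let go.

```bash
python3 - <<'E'
from cell import manip
from peel import *
def rep(k):
    s=manip.get_state(); print(k,round(s["t"],2),round(s["width"],2),s["ee_pos"].round(1),s["force"].round(1),s["torque"].round(2))
rep(7)
for k in (4,2,1,.2):
    p,e=pose(k); manip.line_to(list(p),list(e),velocity=25); rep(k)
manip.pause(.2); rep('end')
f=manip.grab_frame("scene"); crop(f,215,160,110,82,7,"pics/s8.png")
a=cv2.imread("pics/s6.png");b=cv2.imread("pics/s8.png")
cv2.imwrite("pics/cmp2.png",np.vstack([a[250:574],b[250:574]])[:, :])
E
```

```text
7 20.12 10.26 [520.3  -6.2  81.4] [-2.4 -1.1 -1.8] [-0.52  0.69  0.01]
4 20.61 10.31 [522.2  -5.   73.2] [ 2.7  1.8 -0. ] [ 0.11 -0.1  -0.03]
2 20.98 10.06 [522.3  -4.6  67.6] [ 1.2 -0.3 -1.2] [-0.04  0.03  0.04]
1 21.25 9.92 [522.5  -4.5  64.8] [ 0.2 -0.1 -1.4] [-0.15  0.1   0.1 ]
0.2 21.5 10.27 [522.8  -4.3  62.5] [ 0.2 -0.5 -1.7] [-0.23  0.08  0.04]
end 21.7 10.11 [522.8  -4.4  62.6] [-0.   0.5 -2. ] [-0.11  0.08  0.06]
```

View pics/cmp2.png

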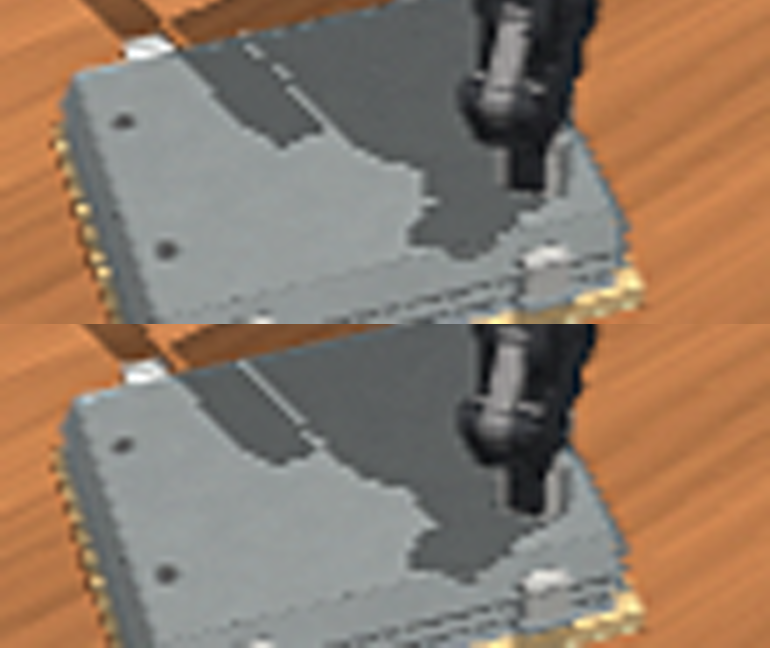

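The stack has reseated: both clips and the rim match the earlier view. Now the brisk peel.

```bash
python3 - <<'E'
from cell import manip
from peel import *
def rep(k):
    s=manip.get_state(); print(k,round(s["t"],2),round(s["width"],2),s["ee_pos"].round(1),s["force"].round(1),s["torque"].round(2))
manip.grip(8,f_grip=120)
p,e=pose(10); manip.line_to(list(p),list(e),velocity=260); rep(10)
f=manip.grab_frame("scene"); x0,y0=215,160; crop(f,x0,y0,110,82,7,"pics/s9.png")
manip.pause(.2); rep('end')
f=manip.grab_frame("scene"); crop(f,250,205,75,50,10,"pics/z2.png")
E
```

```text
10 22.48 10.69 [518.5  -7.7  89.8] [-2.5 -2.1 -0.8] [-0.47  0.74  0.  ]
end 22.73 10.13 [518.7  -7.1  89.3] [-1.6 -2.6  1.4] [-0.75  0.79  0.06]
```

View pics/s9.png

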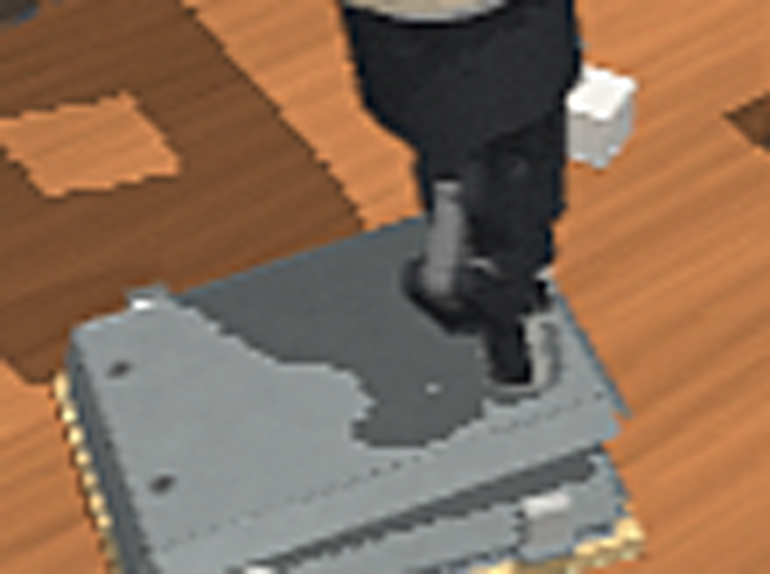

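View pics/z2.png

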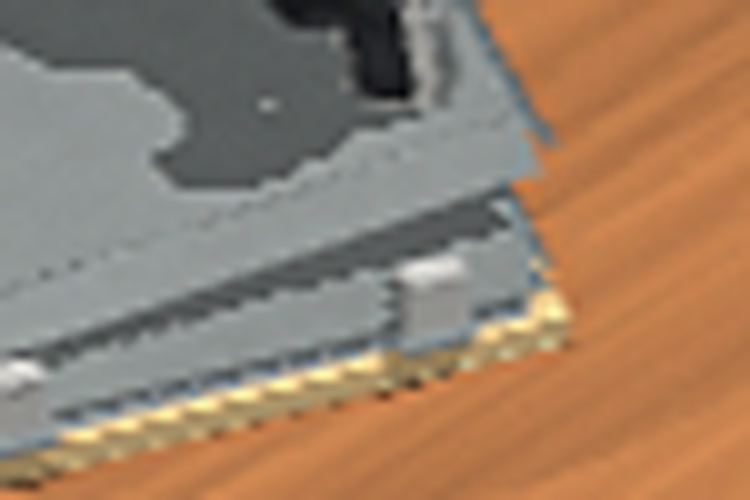

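The second cover and its clips are back in place at (435,270) and the top cover is free at the lug end. Lifting away while still tilted.

```bash
python3 - <<'E'
from cell import manip
from peel import *
def rep(k):
    s=manip.get_state(); print(k,round(s["t"],2),round(s["width"],2),s["ee_pos"].round(1),s["force"].round(1),s["torque"].round(2))
for l in (4,8,15):
    p,e=pose(10.5,l); manip.line_to(list(p),list(e),velocity=60); rep(l)
f=manip.grab_frame("scene"); crop(f,215,160,110,82,7,"pics/s10.png")
E
```

```text
4 23.02 10.08 [518.9  -7.6  95.4] [ 1.2 -0.  -0.4] [ 0.06 -0.15  0.04]
8 23.27 9.81 [518.6  -7.6  99.4] [ 0.8 -0.3 -1.4] [-0.05 -0.05  0.04]
15 23.54 10.07 [518.5  -7.6 106.5] [ 0.6 -0.  -1.9] [-0.08  0.08 -0.06]
```

View pics/s10.png

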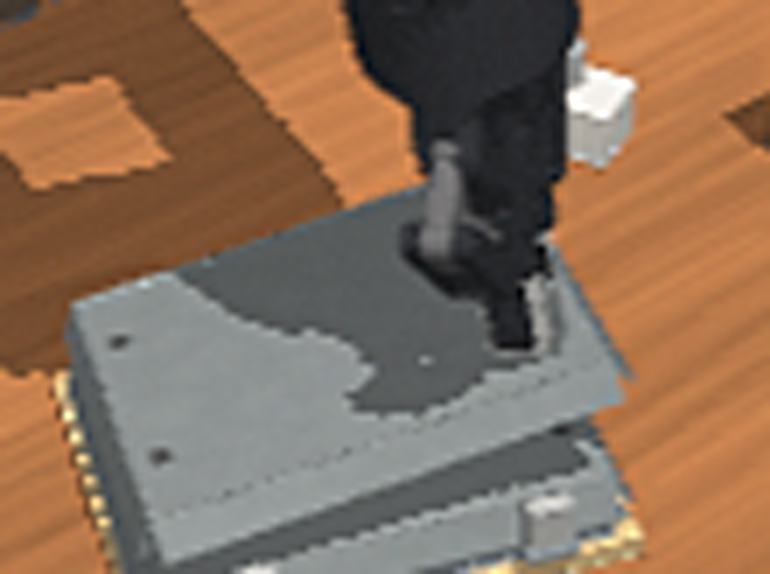

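Free: the force is just the cover's weight and the second cover is lying flat. Lifting, levelling and moving over the hatch.

```bash
python3 - <<'E'
from cell import manip
from peel import *
def rep(k):
    s=manip.get_state(); print(k,round(s["t"],2),round(s["width"],2),s["ee_pos"].round(1),s["ee_rot"].round(3),s["force"].round(1),s["torque"].round(2))
p,e=pose(10.5,70); manip.line_to(list(p),list(e),velocity=90); rep('lift')
manip.line_to([522.9,-4.3,205],[math.pi,0,.634],velocity=60); rep('level')
cx,cy=508.5,318
manip.line_to([cx+42,cy+62,215],[math.pi,0,.976],velocity=120); rep('hatch')
manip.pause(.3); rep('p')
f=manip.grab_frame("scene"); cv2.imwrite("pics/s11.png",f["img"])
f=manip.grab_frame("top"); cv2.imwrite("pics/t11.png",f["img"])
E
```

```text
lift 24.35 9.77 [518.   -7.5 160.7] [ 3.139 -0.183  0.634] [ 0.  -1.  -1.2] [0.04 0.05 0.  ]
level 25.24 10.03 [522.3  -4.3 204.4] [-3.141  0.     0.634] [ 0.2  0.4 -2.3] [ 0.07 -0.1  -0.03]
hatch 28.6 9.82 [550.5 379.8 215. ] [-3.142  0.     0.976] [ 0.3 -0.5 -0.2] [ 0.01 -0.01  0.02]
p 28.9 10.17 [550.5 380.  215. ] [-3.142 -0.     0.976] [-0.2  0.5 -1. ] [ 0.08 -0.04 -0.01]
```

View pics/s11.png

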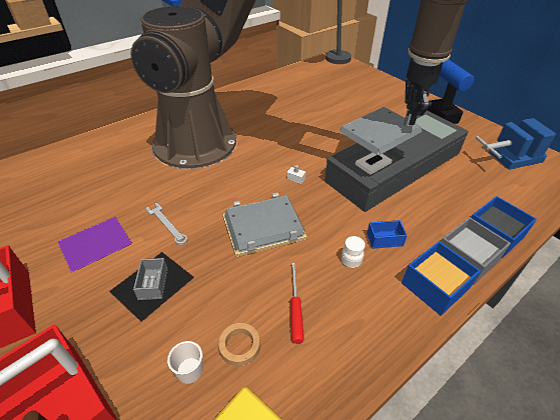

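View pics/t11.png

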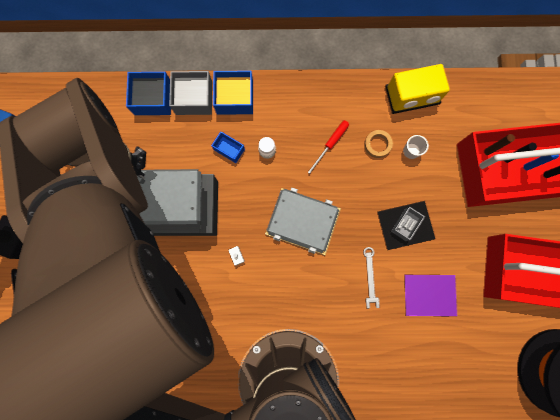

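Stack and box look in order, and the cover is over the hatch. I'll check level, centring and the stack with a model overlay.

```bash
python3 - <<'E'
from cell import manip
from h import *
fs=manip.grab_frame("scene");ft=manip.grab_frame("top")
c=[508.5,318,184.7,0]; c2=[462.5,-48.6,21.7,-.342]
for f,x0,y0,w,h,S,n in((fs,310,80,130,97,6,"v1"),(ft,120,155,120,90,6,"v2"),(ft,260,180,90,67,8,"v3"),(fs,215,185,100,75,7,"v4")):
    img=cv2.resize(f["img"][y0:y0+h,x0:x0+w],None,fx=S,fy=S,interpolation=cv2.INTER_CUBIC)
    k=c if n in("v1","v2") else c2
    draw(f,img,k,rect(65,85,14),S,x0,y0,(0,0,255));draw(f,img,k,rect(72,92,0),S,x0,y0,(0,255,255))
    if k is c:
        draw(f,img,k,lugrect(42),S,x0,y0,(0,255,0)); draw(f,img,[508.5,318,90,0],rect(50,75,0),S,x0,y0,(255,0,255))
    cv2.imwrite(f"pics/{n}.png",img)
E
```

```text
(no output)
```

View pics/v1.png

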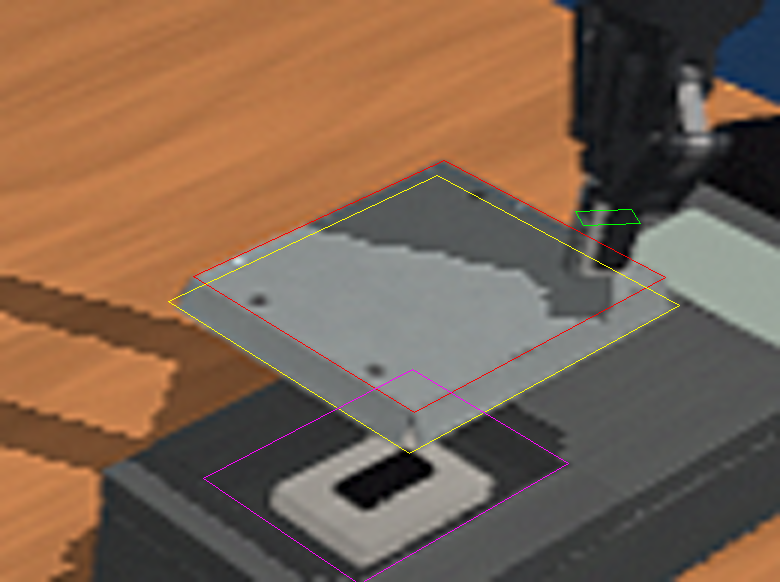

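View pics/v2.png

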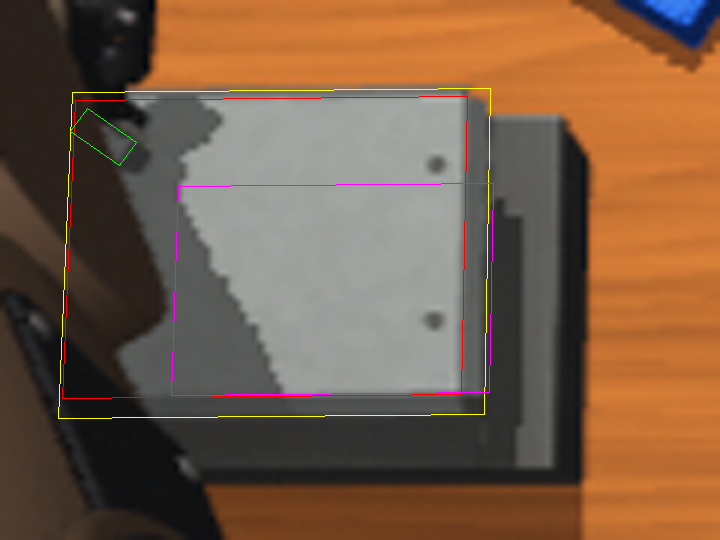

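View pics/v3.png

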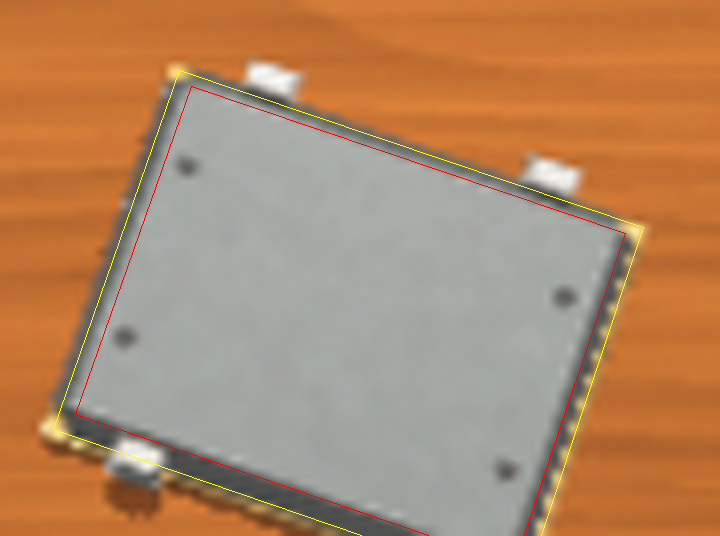

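View pics/v4.png

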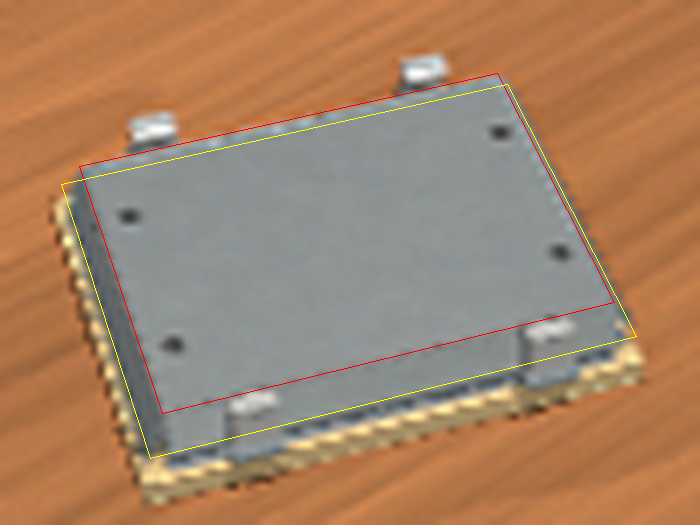

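```bash
python3 - <<'E'
from cell import manip
from h import *
fs=manip.grab_frame("scene")
x0,y0,w,h,S=315,95,160,120,5
for i,src in enumerate(["pics/scene0.png"]):
    img=cv2.resize(cv2.imread(src)[y0:y0+h,x0:x0+w],None,fx=S,fy=S,interpolation=cv2.INTER_CUBIC)
    draw(fs,img,[508.5,318,90,0],rect(50,75,0),S,x0,y0,(255,0,255)); draw(fs,img,[509,439.5,90,0],rect(85,230,0),S,x0,y0,(0,255,255))
    cv2.imwrite("pics/v5.png",img)
E
```

```text
(no output)
```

View pics/v5.png

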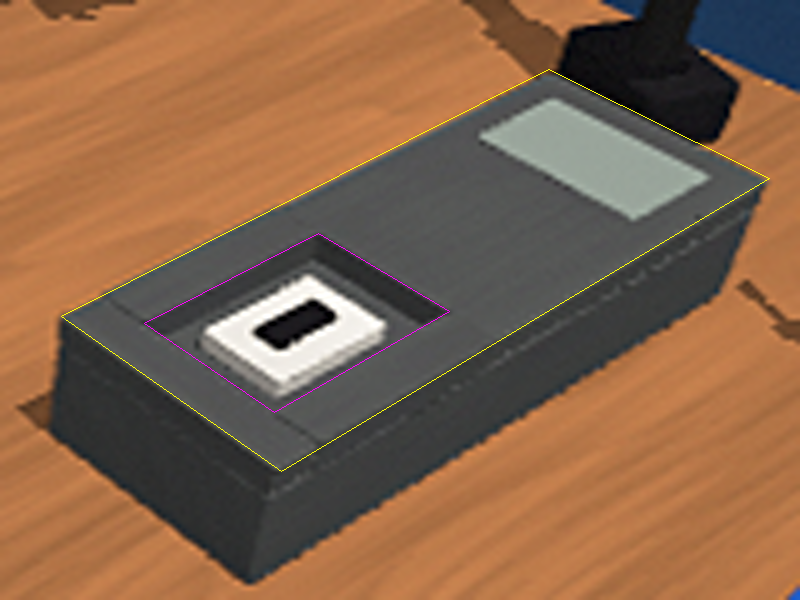

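The hatch outline fits the opening exactly. The cover is level, centred and about 95 mm above the column, so I'm handing in.

```bash
python3 - <<'E'
from cell import manip
manip.pause(.5); s=manip.get_state(); print(s["t"],abs(s["qvel"]).max(),s["width"],s["force"])
manip.job_done()
E
```

```text
29.65 0.0017875199038637545 9.984973812033958 [ 0.46278381 -0.41493687 -1.74329707]
the job is handed in; nothing more can be done
```

I handed the job in at about 30 s, with the box on the mat and the top cover held still over the hatch. One thing went wrong on the way: my first peel attempt tilted the second cover up.

- **Box:** I carried it level and let go of it on the black mat, about 3 mm from the middle. The views after release showed the bolts still in it.
- **Peel:** My first attempt was slow, and the second cover tilted up with the top one, by roughly 12 mm at the lug corner. I lowered it until it reseated and peeled again briskly about the far corner. That time the top cover came off alone. In the last overlays the second cover lies in the stack where it started, and I saw nothing else moved.
- **Final hold:** The top cover is level to within what the pictures show, and its outline is within about 3 mm of the planned pose. Its middle is over the opening and its rim is about 95 mm above the column. The arm was still, and the force reading was about what the cover weighs.
- **Readings that disagreed:** The fingers read about 10 mm on the 12 mm lug at full grip. I put this down to the pads giving, because there was no sign of slipping.

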